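Load a drill jig and hold its bush bar down on the stops

ROBOT

A 7-joint arm with a two-finger parallel gripper is mounted at the origin on a cart in front of the work surface, level with it; the furniture and walls round the work are solid. World frame = base frame: x ahead of the robot, y to its left, z up, the work surface at z = 0. Lengths are in m, angles in rad, forces in N, time in s.
With the tool pointing down it reaches from about 0.4 to 0.85 m from the base axis. Payload 10.4 kg.
Tool frame: the origin (TCP) lies on the front face of the gripper's body, between the roots of the fingers; the fingertips stand 70 mm ahead of it and the grasp point (between the pads) lies 51 mm ahead of it; y points along the fingers, x is the direction in which the jaws open and shut, and the axes are right-handed (so a half turn about y gives the same grasp; the last joint's range is limited). The gripper opens to 87 mm and grips with 3 to 60 N. Pads are 19 mm wide; open, the fingers measure 117 mm over their backs; the gripper's body (75 mm by 190 mm) begins 51 mm behind the grasp point.
Start: joints at [1.12, 0.332, -0.065, 1.46, 0.022, 1.35, -0.088], TCP at [0.259, -0.569, 0.292] pointing down, gripper open.
Joint ranges: [-2.6, 2.6], [-0.5, 2.12], [-1.47, 1.34], [0.16, 2.42], [-1.27, 4.41], [0.06, 2.06], [-2.6, 2.6]. Speed limits (rad/s): [2.22, 2.22, 2.79, 2.79, 3.14, 3.14, 3.14].

INTERFACE

Orientations are given as a unit quaternion [x, y, z, w].
In Python, from bench import bot gives the robot as it stands.
- The arm moves only by the tool carry_out, never from a script. Its argument "commands" is one flat list of numbers, 7 for each row, row after row: the opening, from 0 (shut) to 1 (fully open), then the shift along the tool's x, y, z in m, then the turn, a rotation vector about the tool's x, y, z in degrees. A call has 1 to 20 rows; each row is the pose to reach, as a shift and turn from the pose commanded when the call began, along the tool's axes at that moment; what a row does not reach only later rows make up. A row lasts 1/12 s, in which the tool goes at most 41.7 mm and 7.16 degrees, less where a joint would pass 70% of its speed; a pose out of reach is approached as far as the arm can. A call with a gripper value outside its range is refused whole. The fingers move at their own pace and stop on an object; "newtons" is the grip in N (left out, the last holds). Time passes only in rows, so rows that repeat a pose let the fingers close. It gives the time, the measured TCP pose, the force and the opening at its end, in the units of the state.
- bot.get_obs(): the state, without advancing time (a new reading comes with each control period).
- bot.get_image(name): name is "side" or "top" or "wrist"; returns a dict with "color" (420x560x3 uint8, red, green, blue), "fx", "fy", "cx", "cy" (pixels), "pose" (4x4, takes a point from camera to world coordinates); the wrist camera has in their place "T_tool_cam" (4x4, takes a point from camera to tool coordinates, whose origin is the TCP and whose axes are the tool frame's). Camera axes: x right, y down, z forward; pixel columns grow to the right and rows downward; lengths in m; the calibration is good to about 2 mm. A picture is of the moment at which its call begins: read the wrist's pose just before it. There is no depth.
- bot.sign_off(): hands the job in, once; it reports no verdict.
The state is a dict: "t": time; "joint_positions": joint angles; "qvel": joint speeds; "effort": joint torques, N m; "ee_pos": TCP position; "ee_rot": TCP orientation; "wrist_force": force on the tool from outside, world axes, zero at the start; "wrist_torque": the same for the moment, N m; "opening": finger opening in m.
Only numpy, scipy, OpenCV 4.12 (cv2) and the standard library are available. Lean on these libraries where they do the work, as an engineer would, in place of code of your own. Each camera call takes 0.05 s, during which the arm holds its last target.

TASK

Load the drill jig: lay the brass blank flat in the sprung nest between the six little pins and let go of it, then thread the bush bar over the two pillars so that it bridges the nest. Press the bar down by its black grip against the spring until it sits hard on both stop collars, firmly but without ramming it, and keep holding it pressed there when you finish, so that I can screw on the thumb nuts. Leave the other things on the bench where they lie.

Things in the scene. Friction and masses are not known exactly. Their poses are not given: they have to be found in the camera images.
- jig: Drill jig fixed to the bench: dark steel base 76 x 150 x 14 mm (x, y, z). Origin: centre of its underside; z up, y along its length. At x = 0, y = +50 and -50 mm stand two steel pillars, 8 mm thick, with coned tips 69 mm above the bench; round each pillar's foot is a stop collar. The sprung nest is between them.
- stop_a: Stop collar round the pillar at y = +50 mm of the jig: 22 mm across, its flat top 40 mm above the bench, on which one end of the bush bar comes to sit. Origin: on the pillar's axis, 14 mm above the bench.
- stop_b: The same collar round the pillar at y = -50 mm of the jig.
- nest (a joint): Travel of the sprung nest, m: 0 = fully up (nest top 42 mm above the bench), grows as it is pressed straight down, at most 0.010. Spring: 7 N at 0, rising 0.5 N per mm (11 N at 8 mm). With the 6 mm blank in it and the bar down on its stops it reads 0.008. A push of 15 to 25 N in all holds the bar firmly on the stops.
- nest_top (a point): Centre of the flat nest top that takes the blank; axes as the jig's; moves with the nest. Aluminium plate 40 x 66 mm (x, y), waisted to 18 mm for |y| < 12 mm as finger room. Six 4 mm pins stand 4 mm above it (top 1.5 mm coned) at (x, y) = (+-17, +-19) and (0, +-29) mm, leaving 2 mm of play on every side of the blank.
- blank: Brass blank, 26 x 50 x 6 mm (x, y, z), with two scribed crosses, 0.05 to 0.09 kg. It lies flat on the bench block with its top free. Origin: centre of its underside; y along its 50 mm length, z up. Either way round fits.
- bench_block: Square steel bench block, 60 x 60 x 18 mm, fixed; the blank lies on it. Origin: centre of its underside.
- bush_bar: Steel bar lying on the bench, 30 x 124 x 8 mm (x, y, z), 0.11 to 0.23 kg; origin: centre of its underside, y along it. Mid-top stands a black flat-sided grip 16 x 24 x 26 mm (x, y, z; top 34 mm above the underside), gripped across its 16 mm. Beside it, at y = +-19 mm, brass drill bushes, 10 mm across, 3 mm high. 12 mm holes at y = +-50 mm take the 8 mm pillars. Either way round fits.
- bar_hole_a (a point): Centre of the bar's hole at its y = +50 mm, at the level of its underside.
- bar_hole_b (a point): Centre of the bar's hole at its y = -50 mm, at the level of its underside.
- nut_a: Loose brass thumb nut, 18 mm across, 10 mm high, lying behind the jig; to be left alone.
- nut_b: A second thumb nut like it; to be left alone.
- solder_tin: Loose round white tin, 49 mm across, 20 mm high; to be left alone.
- loupe: Loose folding loupe, 28 x 69 x 14 mm; to be left alone.
Not all that is in view belongs to the job. Of the things shaped like the blank, the brass one is meant.

How it is judged:
By the outcome, as a careful person would: the job done as asked, in the order asked, and still so for the second after the job is handed in, while the arm keeps its last pose, push and grip.
It also fails if it takes over 72 s, if anything falls off the work surface, if the arm or the gripper's body presses on something with over 40 N, if the wrist force passes 120 N, or if a joint passes its speed limit or range.

## Working session

There is one attempt and no reset: what is moved stays moved. The work goes in short steps, Python scripts to look and compute and a tool call to move; the robot and the scene stay as the last step left them, time stands still between calls to the robot, and variables do not carry over. Pictures are saved under pics/ and viewed, and the job is handed in when it is done.

Besides the shell and the picture viewer there is one more tool, called as name(argument=value, ...), one argument or row to a line, values as JSON. carry_out: Moves the arm, as the interface text tells. Its arguments: {"type":"object","properties":{"commands":{"type":"array","items":{"type":"number"}},"newtons":{"type":"number"}},"required":["commands"]}

```bash
ls; mkdir -p pics; python3 - <<'E'
from bench import bot
import cv2,numpy as np
np.set_printoptions(precision=4,suppress=True)
o=bot.get_obs();print(o)
for n in("side","top","wrist"):
    d=bot.get_image(n);cv2.imwrite(f"pics/{n}0.png",d["color"][:,:,::-1])
    print(n,{k:v for k,v in d.items() if k!="color"})
E
```

```text
pics
{'t': 0.0, 'joint_positions': array([ 1.1204,  0.3329, -0.0647,  1.4609,  0.0216,  1.3499, -0.0885]), 'qvel': array([ 0.0009, -0.0011, -0.0006, -0.0001, -0.0003, -0.0004, -0.0017]), 'effort': array([ -0.0001, -62.3254,   0.0246, -38.9892,  -0.0612,   0.0398,
         0.0002]), 'ee_pos': array([ 0.2592, -0.5684,  0.2915]), 'ee_rot': array([-0.5945,  0.3829, -0.3821,  0.595 ]), 'wrist_force': array([-0.3466,  0.0427,  0.2612]), 'wrist_torque': array([ 0.035 ,  0.0478, -0.0104]), 'opening': 0.08715488040838079}
side {'fx': 399.8935357613286, 'fy': 399.8935357613286, 'cx': 278.4099478701799, 'cy': 215.46627236671088, 'pose': array([[-0.9996, -0.0273, -0.0017,  0.5195],
       [-0.0139,  0.5611, -0.8277,  0.5267],
       [ 0.0235, -0.8273, -0.5612,  0.6278],
       [ 0.    ,  0.    ,  0.    ,  1.    ]])}
top {'fx': 472.7855985167868, 'fy': 472.7855985167868, 'cx': 273.5767093478192, 'cy': 207.86608764061805, 'pose': array([[ 0.0255, -0.9959,  0.0869,  0.4064],
       [-0.9995, -0.024 ,  0.0186, -0.2955],
       [-0.0165, -0.0873, -0.996 ,  1.0375],
       [ 0.    ,  0.    ,  0.    ,  1.    ]])}
wrist {'fx': 293.4081174911483, 'fy': 293.4081174911483, 'cx': 281.25041357263484, 'cy': 207.15395154914992, 'T_tool_cam': array([[ 1.    , -0.0001, -0.0009,  0.0008],
       [ 0.0009, -0.2719,  0.9623, -0.0919],
       [-0.0004, -0.9623, -0.2719,  0.0743],
       [ 0.    ,  0.    ,  0.    ,  1.    ]])}
```

View pics/top0.png

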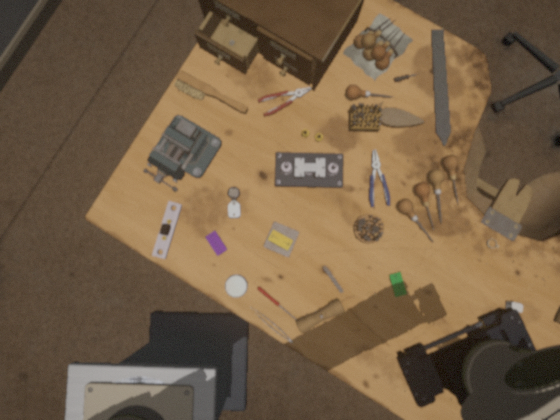

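View pics/side0.png

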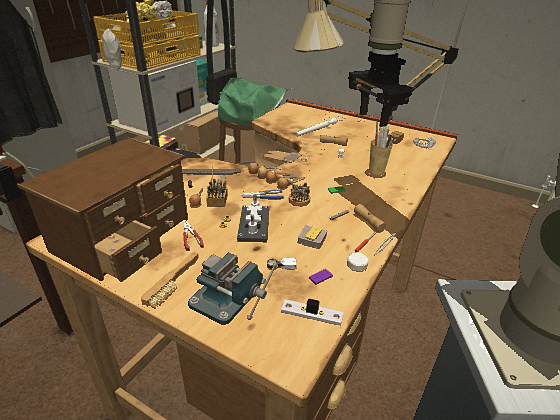

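View pics/wrist0.png

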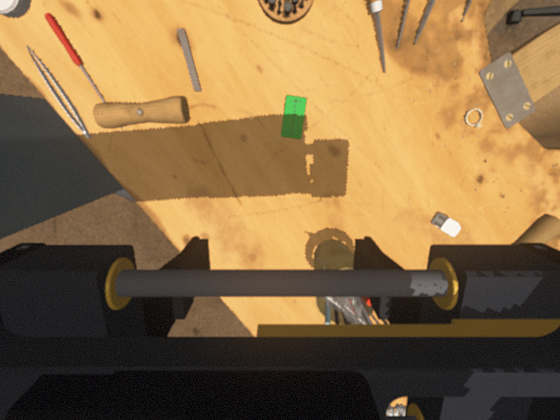

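```bash
cat > h.py <<'E'
import numpy as np,cv2
from scipy.spatial.transform import Rotation as R
np.set_printoptions(precision=4,suppress=True)
def ray(d,uv,z,pose=None):
    P=d["pose"] if pose is None else pose
    v=P[:3,:3]@np.array([(uv[0]-d["cx"])/d["fx"],(uv[1]-d["cy"])/d["fy"],1.])
    return P[:3,3]+v*(z-P[2,3])/v[2]
def proj(d,p,pose=None):
    P=d["pose"] if pose is None else pose
    c=P[:3,:3].T@(np.asarray(p,float)-P[:3,3]);return np.array([d["fx"]*c[0]/c[2]+d["cx"],d["fy"]*c[1]/c[2]+d["cy"]])
def toolpose(o):
    T=np.eye(4);T[:3,:3]=R.from_quat(o["ee_rot"]).as_matrix();T[:3,3]=o["ee_pos"];return T
def crop(img,x0,y0,x1,y1,s,name):
    c=cv2.resize(img[y0:y1,x0:x1,::-1],None,fx=s,fy=s,interpolation=cv2.INTER_CUBIC);cv2.imwrite(name,c)
E
python3 - <<'E'
from h import *
from bench import bot
d=bot.get_image("top");im=d["color"]
crop(im,130,140,350,300,3.6,"pics/topc.png")
o=bot.get_obs();print(toolpose(o))
for n,uv,z in[("jig L",(275,170),.014),("jig R",(343,170),.014),("nest",(309,168),.042),("blank",(281,239),.024),("bar",(166,230),.008),("bar top",(173,204),.008),("barbot",(159,257),.008)]:
    print(n,ray(d,uv,z))
E
```

```text
[[ 0.4149 -0.0004  0.9099  0.2592]
 [-0.9099  0.0008  0.4149 -0.5685]
 [-0.0008 -1.     -0.      0.2918]
 [ 0.      0.      0.      1.    ]]
jig L [ 0.5789 -0.2774  0.014 ]
jig R [ 0.5823 -0.4258  0.014 ]
nest [ 0.5801 -0.3501  0.042 ]
blank [ 0.4283 -0.2942  0.024 ]
bar [ 0.442  -0.0425  0.008 ]
bar top [ 0.4994 -0.0553  0.008 ]
barbot [ 0.3829 -0.0298  0.008 ]
```

View pics/topc.png

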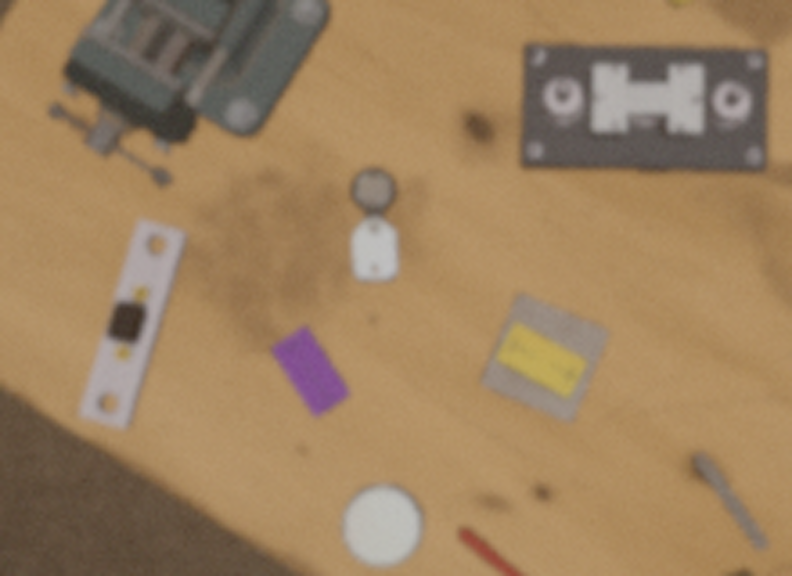

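carry_out(
  commands=[1,-0.179,0.092,0.2675,0,-39.5,0,1,-0.179,0.092,0.2675,0,-39.5,0,1,-0.179,0.092,0.2675,0,-39.5,0,1,-0.179,0.092,0.2675,0,-39.5,0,1,-0.179,0.092,0.2675,0,-39.5,0,1,-0.179,0.092,0.2675,0,-39.5,0,1,-0.179,0.092,0.2675,0,-39.5,0,1,-0.179,0.092,0.2675,0,-39.5,0,1,-0.179,0.092,0.2675,0,-39.5,0,1,-0.179,0.092,0.2675,0,-39.5,0,1,-0.179,0.092,0.2675,0,-39.5,0,1,-0.179,0.092,0.2675,0,-39.5,0,1,-0.179,0.092,0.2675,0,-39.5,0],
  newtons=15,
)

```text
t: 1.28
ee_pos: [0.4277, -0.2963, 0.2005]
ee_rot: [0.689, -0.16, 0.16, -0.689]
wrist_force: [-0.2, -0.4, -0.1]
opening: 0.0873
```

```bash
cat >> h.py <<'E'
def wrist(bot,name):
    o=bot.get_obs();d=bot.get_image("wrist");T=toolpose(o);P=T@d["T_tool_cam"]
    cv2.imwrite(name,d["color"][:,:,::-1]);np.savez(name[:-4],P=P,T=T,fx=d["fx"],fy=d["fy"],cx=d["cx"],cy=d["cy"],color=d["color"])
    print(o["t"],o["ee_pos"],T[:3,:3].tolist(),o["wrist_force"],o["opening"]);return d,P,T
def load(name):
    z=np.load(name);d={k:(float(z[k]) if z[k].ndim==0 else z[k]) for k in z.files};return d,d["P"],d["T"]
E
python3 - <<'E'
from h import *
from bench import bot
d,P,T=wrist(bot,"pics/w1.png")
crop(d["color"],200,130,360,250,5,"pics/w1c.png")
E
```

```text
1.2833 [ 0.4277 -0.2963  0.2005] [[0.8977494560461743, 0.00019693797231704058, 0.440506385179867], [-0.440506179937906, -0.0006624642095395816, 0.8977493339333004], [0.00046862064772912326, -0.9999997611782746, -0.0005079744898940919]] [-0.2143 -0.411  -0.1335] 0.08734020030559014
```

View pics/w1.png

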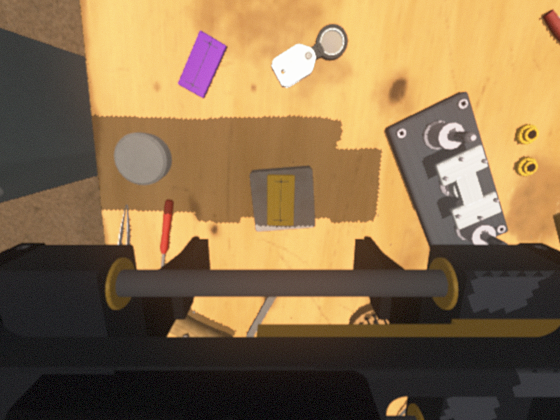

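View pics/w1c.png

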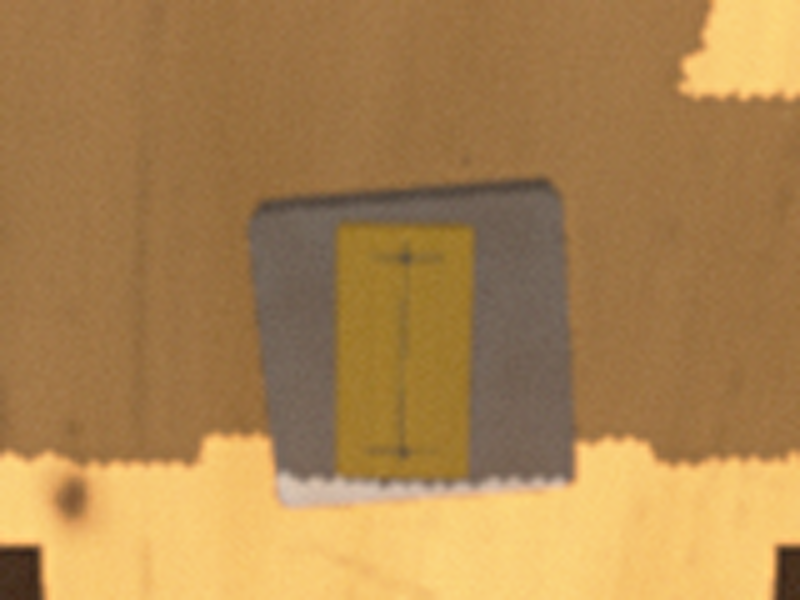

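```bash
python3 - <<'E'
from h import *
d,P,T=load("pics/w1.npz")
c=np.array([ray(d,(200+u/5,130+v/5),.024,P) for u,v in[(338,224),(475,224),(469,478),(335,476)]])
m=c.mean(0);print(c,m,np.linalg.norm(c-np.roll(c,1,0),axis=1))
y=(c[0]+c[1]-c[2]-c[3]);print("yaw y",np.degrees(np.arctan2(-y[0],y[1])),"toolx yaw",np.degrees(np.arctan2(T[1,0],T[0,0])))
print("in tool",T[:3,:3].T@(m-T[:3,3]))
crop(d["color"],380,80,540,250,4.5,"pics/w1j.png")
E
```

```text
[[ 0.4296 -0.2649  0.024 ]
 [ 0.4523 -0.2761  0.024 ]
 [ 0.43   -0.3203  0.024 ]
 [ 0.4069 -0.3085  0.024 ]] [ 0.4297 -0.2924  0.024 ] [0.0492 0.0253 0.0496 0.0259]
yaw y -27.162828433929114 toolx yaw -26.136184952281067
in tool [-0.      0.1765  0.0045]
```

View pics/w1j.png

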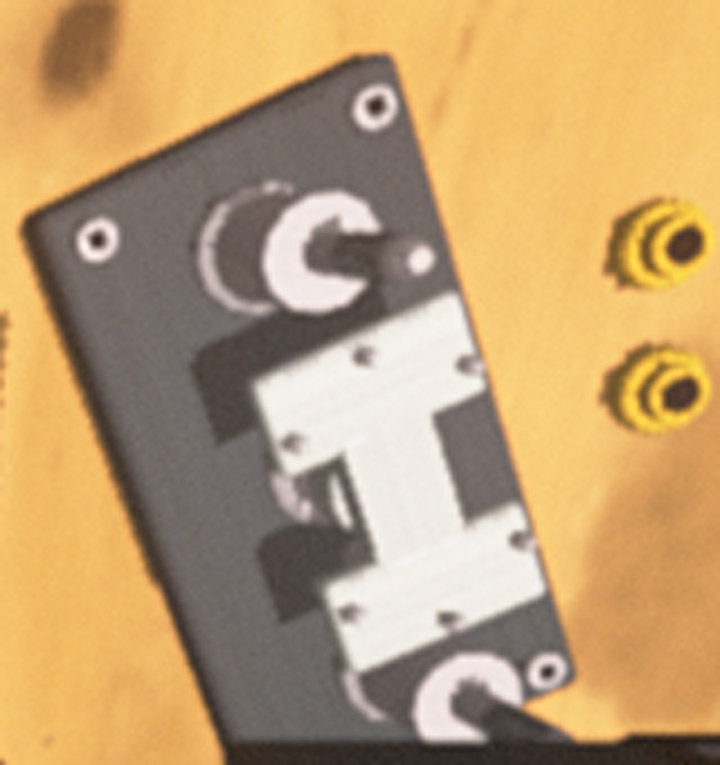

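carry_out(
  commands=[0.6,0,0.035,0.0045,0,1,0,0.6,0,0.07,0.0045,0,1,0,0.6,0,0.095,0.0045,0,1,0,0.6,0,0.105,0.0045,0,1,0,0.6,0,0.1105,0.0045,0,1,0,0.6,0,0.1105,0.0045,0,1,0,0.6,0,0.1105,0.0045,0,1,0,0.6,0,0.1105,0.0045,0,1,0,0.2,0,0.1105,0.0045,0,1,0,0.2,0,0.1105,0.0045,0,1,0,0.2,0,0.1105,0.0045,0,1,0,0.2,0,0.1105,0.0045,0,1,0,0.2,0,0.1105,0.0045,0,1,0,0.2,0,0.1105,0.0045,0,1,0],
  newtons=20,
)

```text
t: 2.5
ee_pos: [0.4305, -0.2908, 0.0899]
ee_rot: [0.688, -0.165, 0.165, -0.688]
wrist_force: [0.2, 0.4, 1.5]
opening: 0.0251
```

```bash
python3 - <<'E'
from h import *
from bench import bot
d,P,T=wrist(bot,"pics/w2.png")
# jig from w1
d,P,T=load("pics/w1.npz")
k=lambda u,v,z: ray(d,(380+u/4.5,80+v/4.5),z,P)
A=k(375,107,.0145);B=k(97,240,.0145);C=k(548,672,.0145)
print("screws",A,B,C,np.linalg.norm(A-B),np.linalg.norm(A-C))
print("mid B-C",(B+C)/2); y=A-C;print("yaw",np.degrees(np.arctan2(-y[0],y[1])))
x=A-B;print("yawx",np.degrees(np.arctan2(x[1],x[0])))
n=np.array([k(u,v,.042) for u,v in[(456,292),(253,381),(352,670),(547,588)]]);print(n,n.mean(0),np.linalg.norm(n-np.roll(n,1,0),axis=1))
y=n[0]+n[1]-n[2]-n[3];print(np.degrees(np.arctan2(-y[0],y[1])))
print("tipA",k(421,258,.069))
E
```

```text
2.5 [ 0.4305 -0.2908  0.0899] [[0.8910684800140869, 9.444161076804791e-05, 0.4538688742425141], [-0.4538688559719304, -0.00016644926215597655, 0.8910684787789176], [0.00015970008167373595, -0.9999999816877125, -0.00010545358519337134]] [0.1842 0.4042 1.5488] 0.02513063608083789
screws [ 0.6148 -0.2863  0.0145] [ 0.5564 -0.2862  0.0145] [ 0.6151 -0.4194  0.0145] 0.058419168391234545 0.1331498634369926
mid B-C [ 0.5857 -0.3528  0.0145]
yaw 0.09065303229522347
yawx -0.08164049609405391
[[ 0.6037 -0.319   0.042 ]
 [ 0.5647 -0.3182  0.042 ]
 [ 0.5644 -0.3828  0.042 ]
 [ 0.6041 -0.3832  0.042 ]] [ 0.5842 -0.3508  0.042 ] [0.0642 0.0391 0.0646 0.0397]
0.09407151792067026
tipA [ 0.5846 -0.3015  0.069 ]
```

View pics/w2.png

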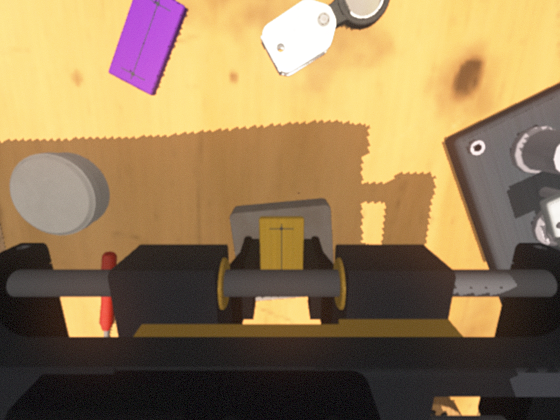

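carry_out(
  commands=[0.2,0,-0.02,0,0,0,0,0.2,0,-0.055,0,0,0,0,0.2,0.02,-0.085,0.002,0,-5,0,0.2,0.06,-0.085,0.006,0,-12,0,0.2,0.1,-0.085,0.01,0,-19,0,0.2,0.135,-0.085,0.015,0,-25,0,0.2,0.155,-0.08,0.018,0,-27.1,0,0.2,0.164,-0.07,0.0184,0,-27.1,0,0.2,0.164,-0.07,0.0184,0,-27.1,0,0.2,0.164,-0.07,0.0184,0,-27.1,0,0.2,0.164,-0.07,0.0184,0,-27.1,0,0.2,0.164,-0.07,0.0184,0,-27.1,0],
)

```text
t: 3.55
ee_pos: [0.5844, -0.3489, 0.1606]
ee_rot: [0.707, 0.001, -0.0, -0.707]
wrist_force: [0.8, -0.5, 0.0]
opening: 0.0257
```

```bash
python3 - <<'E'
from h import *
from bench import bot
d,P,T=wrist(bot,"pics/w3.png")
crop(d["color"],190,130,370,265,4.4,"pics/w3c.png")
for n in("side","top"):
    s=bot.get_image(n);np.savez(f"pics/{n}3",**s)
    u=proj(s,[.585,-.351,.06]).astype(int);print(n,u)
    crop(s["color"],u[0]-50,u[1]-50,u[0]+50,u[1]+40,6,f"pics/{n}3.png")
E
```

```text
3.55 [ 0.5844 -0.3489  0.1606] [[0.9999988064684591, 0.0003082519761655572, -0.0015139492650399155], [0.0015141594979170797, -0.000682929046918801, 0.9999986204635145], [0.00030721763099205216, -0.9999997192942789, -0.0006833949744788903]] [ 0.8439 -0.4563  0.0133] 0.025690385286778684
side [252 206]
top [309 164]
```

View pics/w3.png

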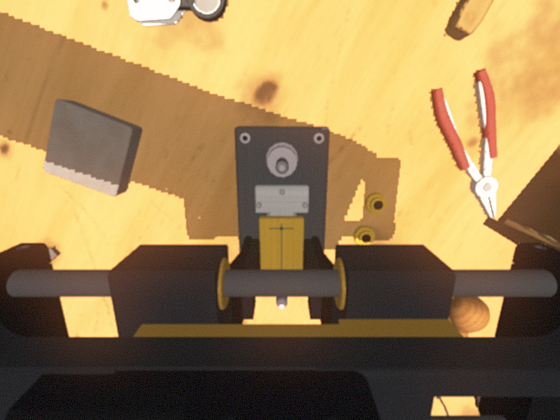

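View pics/w3c.png

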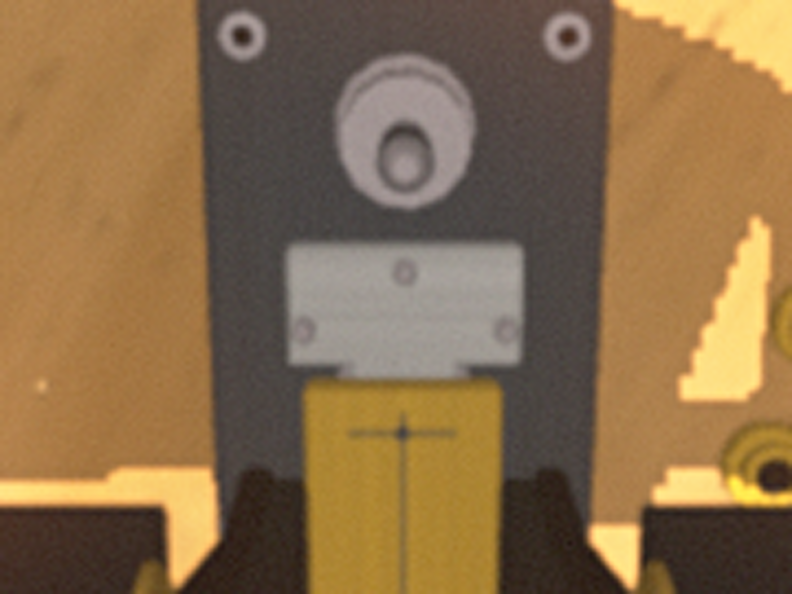

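View pics/side3.png

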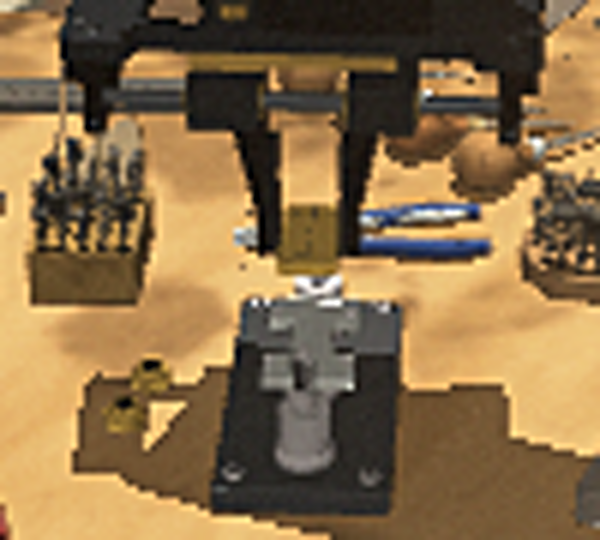

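```bash
python3 - <<'E'
from h import *
d,P,T=load("pics/w3.npz")
k=lambda u,v,z: ray(d,(190+u/4.4,130+v/4.4),z,P)
a,b=k(303,380,.0945),k(503,380,.0945)
print("blank far edge",a,b,(a+b)/2, "ctr y",(a+b)[1]/2-.025)
print("pin0",k(404,270,.046),"-> y",k(404,270,.046)[1]-.029)
p,q=k(303,330,.046),k(505,330,.046);print("pins",p,q,(p+q)/2-[0,.019,0],q-p)
print("tip",k(404,158,.069)-[0,.05,0])
p,q=k(287,243,.042),k(523,243,.042);print("nest edge",p,q,(p+q)/2-[0,.033,0])
p,q=k(242,36,.0145),k(567,37,.0145);print("screws",p,q,(p+q)/2)
c=k(404,131,.04);print("collar top",k(404,131,.04)-[0,.05,0])
E
```

```text
blank far edge [ 0.5717 -0.3251  0.0945] [ 0.5974 -0.3251  0.0945] [ 0.5846 -0.3251  0.0945] ctr y -0.35009591511900884
pin0 [ 0.5848 -0.3216  0.046 ] -> y -0.350610319588043
pins [ 0.5681 -0.3318  0.046 ] [ 0.6016 -0.3318  0.046 ] [ 0.5849 -0.3508  0.046 ] [0.0335 0.     0.    ]
tip [ 0.5847 -0.3501  0.069 ]
nest edge [ 0.5654 -0.3179  0.042 ] [ 0.6046 -0.3179  0.042 ] [ 0.585  -0.3509  0.042 ]
screws [ 0.5558 -0.2857  0.0145] [ 0.6142 -0.2858  0.0145] [ 0.585  -0.2858  0.0145]
collar top [ 0.5848 -0.3497  0.04  ]
```

carry_out(
  commands=[0.2,0.0003,0.02,-0.0006,0,0,0,0.2,0.0003,0.034,-0.0006,0,0,0,0.2,0.0003,0.0395,-0.0006,0,0,0,0.2,0.0003,0.0395,-0.0006,0,0,0,0.2,0.0003,0.0395,-0.0006,0,0,0],
)

```text
t: 4.12
ee_pos: [0.5851, -0.3493, 0.1202]
ee_rot: [-0.707, -0.001, 0.001, 0.707]
wrist_force: [-0.1, -0.8, -0.7]
opening: 0.0257
```

```bash
python3 - <<'E'
from h import *
from bench import bot
d,P,T=wrist(bot,"pics/w4.png")
crop(d["color"],200,110,360,260,5,"pics/w4c.png")
s=bot.get_image("side")
crop(s["color"],205,150,305,240,7.5,"pics/side4.png")
E
```

```text
4.1167 [ 0.5851 -0.3493  0.1202] [[0.9999979529962439, -0.0004948802005416986, -0.0019619115446389748], [0.0019620844334449945, 0.0003491116287525631, 0.9999980141709016], [-0.0004941942916593786, -0.9999998166073122, 0.00035008191085766915]] [-0.1462 -0.7822 -0.6631] 0.02569253474556057
```

View pics/w4c.png

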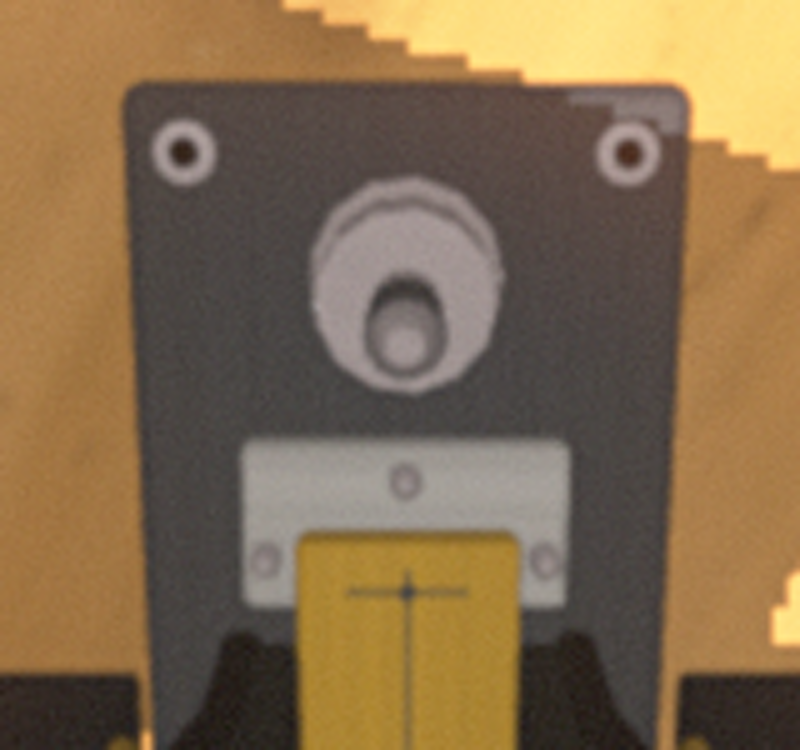

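View pics/side4.png

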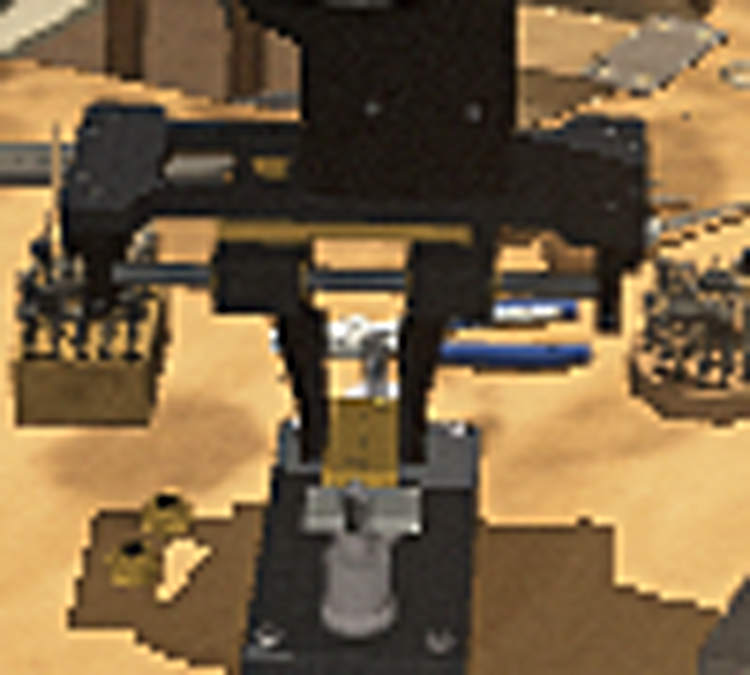

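```bash
python3 - <<'E'
from h import *
d,P,T=load("pics/w4.npz")
k=lambda u,v,z: ray(d,(200+u/5,110+v/5),z,P)
for v,z in((531,.0482),(542,.0542)):
    a,b=k(297,v,z),k(521,v,z);print("blank",a,b,(a+b)/2-[0,.025,0])
print("cross",k(408,591,.0542))
a,b=k(301,740,.0542),k(519,740,.0542);print("rear",a,b,(a+b)/2)
print("pin0",k(405,481,.046)-[0,.029,0])
p,q=k(265,562,.046),k(545,562,.046);print("pins",(p+q)/2-[0,.019,0],q-p)
p,q=k(242,440,.042),k(570,440,.042);print("nest edge",p,q,(p+q)/2-[0,.033,0])
print("tip",k(404,343,.069)-[0,.05,0])
crop(d["color"],250,205,316,260,12,"pics/w4d.png")
E
```

```text
blank [ 0.5722 -0.3273  0.0482] [ 0.5985 -0.3272  0.0482] [ 0.5853 -0.3523  0.0482]
blank [ 0.5727 -0.3267  0.0542] [ 0.598  -0.3266  0.0542] [ 0.5853 -0.3517  0.0542]
cross [ 0.5852 -0.3325  0.0542]
rear [ 0.5727 -0.3511  0.0542] [ 0.5983 -0.3511  0.0542] [ 0.5855 -0.3511  0.0542]
pin0 [ 0.5849 -0.3508  0.046 ]
pins [ 0.5849 -0.3508  0.046 ] [0.0334 0.     0.    ]
nest edge [ 0.5654 -0.3178  0.042 ] [ 0.6046 -0.3178  0.042 ] [ 0.585  -0.3508  0.042 ]
tip [ 0.5848 -0.3512  0.069 ]
```

View pics/w4d.png

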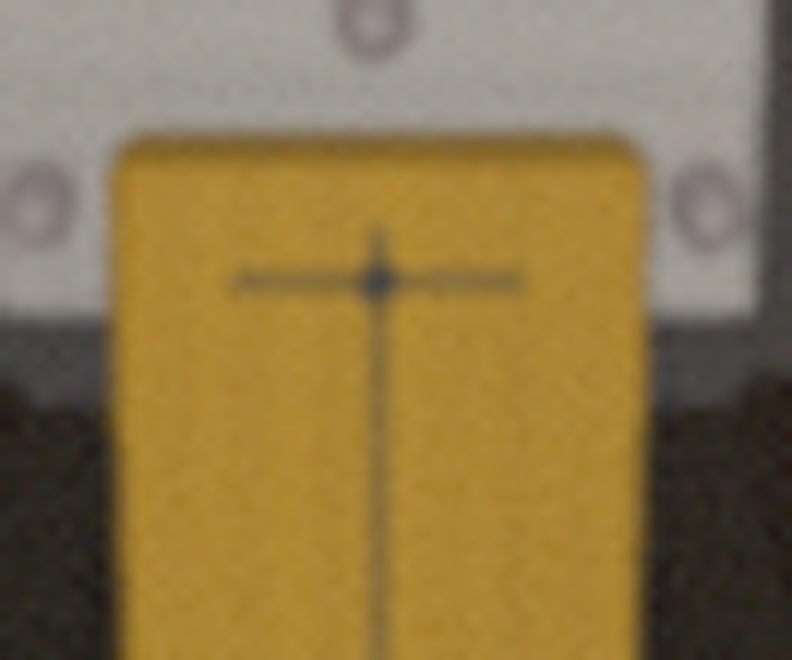

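carry_out(
  commands=[0.2,-0.0004,0,0.0009,0,0,0,0.2,-0.0004,0.003,0.0009,0,0,0,0.2,-0.0004,0.0055,0.0009,0,0,0,0.2,-0.0004,0.0055,0.0009,0,0,0,0.2,-0.0004,0.0055,0.0009,0,0,0],
)

```text
t: 4.63
ee_pos: [0.5847, -0.3485, 0.1145]
ee_rot: [-0.707, -0.001, 0.001, 0.707]
wrist_force: [-0.2, 0.6, -1.2]
opening: 0.0251
```

```bash
python3 - <<'E'
from h import *
from bench import bot
d,P,T=wrist(bot,"pics/w5.png")
crop(d["color"],225,160,335,260,7,"pics/w5c.png")
E
```

```text
4.6333 [ 0.5847 -0.3485  0.1145] [[0.999998010738892, -0.0003528790895109995, -0.001963159343329917], [0.001963215650766982, 0.00015929030559225232, 0.9999980602035724], [-0.0003525656927456769, -0.9999999250514707, 0.00015998276647366527]] [-0.1822  0.6285 -1.183 ] 0.025127360906352713
```

View pics/w5c.png

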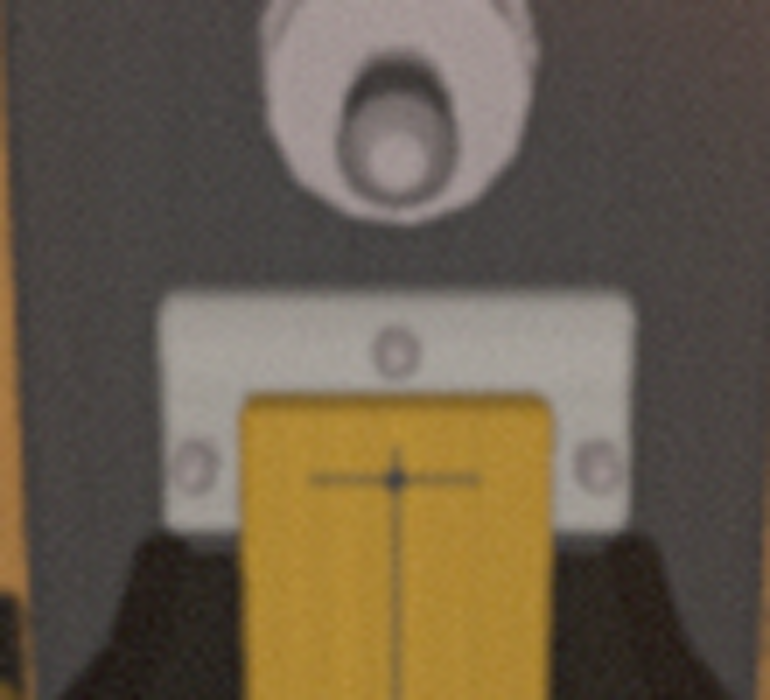

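carry_out(
  commands=[0.2,0,0.0005,-0.0002,0,0,0,0.2,0,0.0005,-0.0002,0,0,0,0.45,0,0.0005,-0.0002,0,0,0,0.45,0,0.0005,-0.0002,0,0,0,0.45,0,0.0005,-0.0002,0,0,0,0.45,0,0.0005,-0.0002,0,0,0,0.45,0,-0.01,-0.0002,0,0,0,0.45,0,-0.035,-0.0002,0,0,0,0.45,0,-0.06,-0.0002,0,0,0,0.45,0,-0.085,-0.0002,0,0,0,0.45,0,-0.1,-0.0002,0,0,0,0.45,0,-0.1,-0.0002,0,0,0],
)

```text
t: 5.68
ee_pos: [0.5863, -0.3493, 0.2202]
ee_rot: [0.708, 0.003, 0.001, -0.706]
wrist_force: [0.8, 0.6, 1.1]
opening: 0.0393
```

```bash
python3 - <<'E'
from h import *
from bench import bot
d,P,T=wrist(bot,"pics/w6.png")
crop(d["color"],210,120,350,270,5,"pics/w6c.png")
E
```

```text
5.6833 [ 0.5863 -0.3493  0.2202] [[0.9999800002967876, 0.0060554457367614865, -0.0018249885933554373], [0.0018456531883813726, -0.003408732321162622, 0.9999924870259133], [0.006049179344750657, -0.9999758557689741, -0.0034198404002589444]] [0.8343 0.5697 1.0946] 0.03925650339260828
```

View pics/w6c.png

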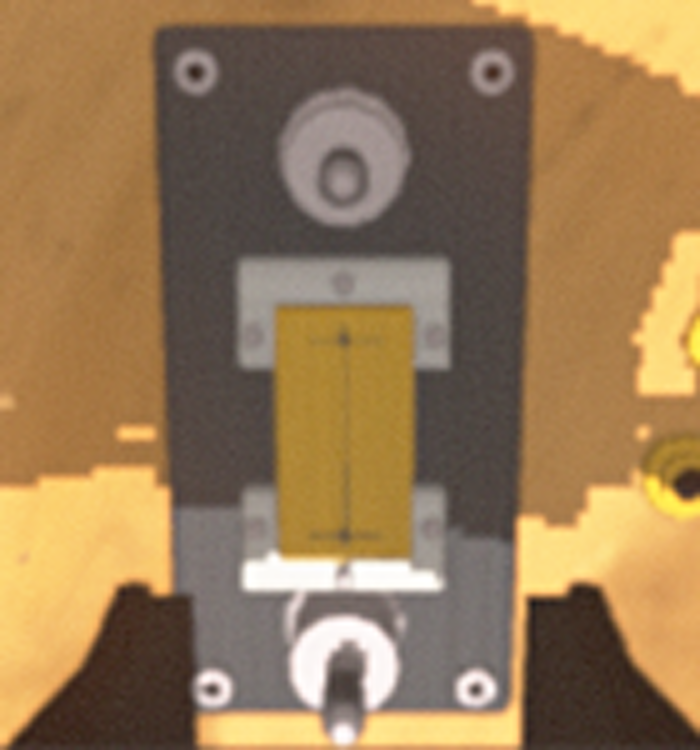

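carry_out(
  commands=[0.8,-0.1435,0,0.3065,0,77.8,0,0.8,-0.1435,0,0.3065,0,77.8,0,0.8,-0.1435,0,0.3065,0,77.8,0,0.8,-0.1435,0,0.3065,0,77.8,0,0.8,-0.1435,0,0.3065,0,77.8,0,0.8,-0.1435,0,0.3065,0,77.8,0,0.8,-0.1435,0,0.3065,0,77.8,0,0.8,-0.1435,0,0.3065,0,77.8,0,0.8,-0.1435,0,0.3065,0,77.8,0,0.8,-0.1435,0,0.3065,0,77.8,0,0.8,-0.1435,0,0.3065,0,77.8,0,0.8,-0.1435,0,0.3065,0,77.8,0,0.8,-0.1435,0,0.3065,0,77.8,0,0.8,-0.1435,0,0.3065,0,77.8,0,0.8,-0.1435,0,0.3065,0,77.8,0],
)

```text
t: 6.98
ee_pos: [0.4406, -0.0426, 0.2145]
ee_rot: [0.551, -0.443, 0.443, -0.551]
wrist_force: [-0.2, 0.1, 0.0]
opening: 0.0694
```

```bash
python3 - <<'E'
from h import *
from bench import bot
d,P,T=wrist(bot,"pics/w7.png")
crop(d["color"],210,120,350,270,5,"pics/w7c.png")
print(bot.get_obs()["joint_positions"])
E
```

```text
6.9833 [ 0.4406 -0.0426  0.2145] [[0.21552436002887726, -0.0004380724953937931, 0.9764983657572763], [-0.9764984498152156, 7.388220681164848e-05, 0.21552441172614367], [-0.00016656117107322066, -0.9999999013169492, -0.00041185369731816523]] [-0.219   0.0798  0.0296] 0.06937916747788891
[ 0.4807  0.0197 -0.4869  1.9957  0.01    1.1288 -1.3645]
```

View pics/w7.png

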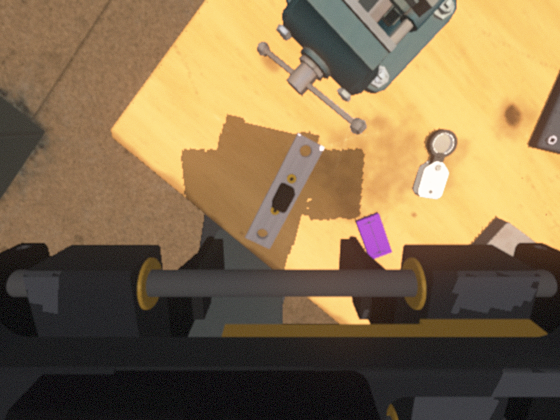

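View pics/w7c.png

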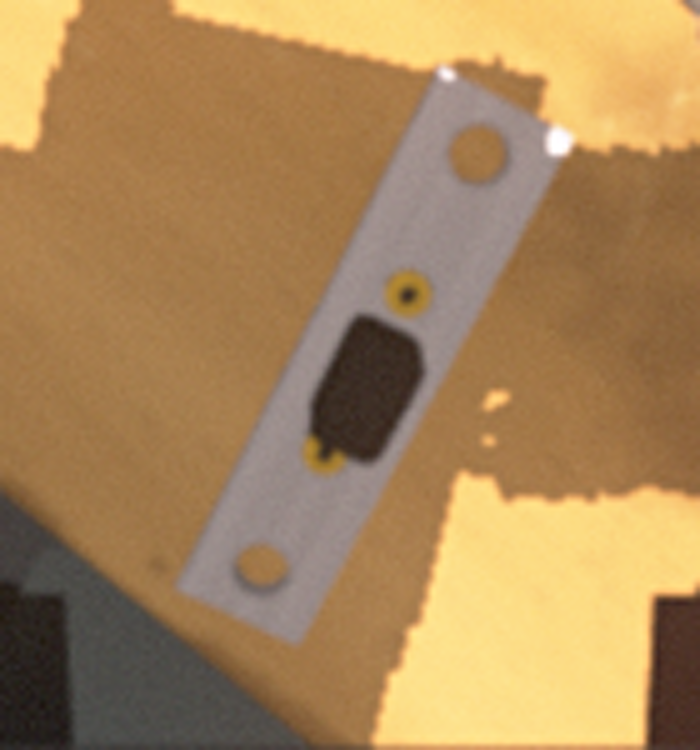

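```bash
python3 - <<'E'
from h import *
d,P,T=load("pics/w7.npz")
k=lambda u,v,z: ray(d,(210+u/5,120+v/5),z,P)
c=np.array([k(u,v,.008) for u,v in[(441,69),(571,140),(301,645),(177,588)]])
print(c,c.mean(0),np.linalg.norm(c-np.roll(c,1,0),axis=1))
h=k(479,153,.008),k(262,566,.008);print("holes",h,(h[0]+h[1])/2,np.linalg.norm(h[0]-h[1]))
y=h[0]-h[1];print("tool z az",np.degrees(np.arctan2(y[1],y[0])),"cur",np.degrees(np.arctan2(T[1,2],T[0,2])))
y=c[0]+c[1]-c[2]-c[3];print(np.degrees(np.arctan2(y[1],y[0])))
m=(h[0]+h[1])/2;print("in tool",T[:3,:3].T@(m-T[:3,3]))
print("bush",k(407,294,.011),k(325,450,.011),(k(407,294,.011)+k(325,450,.011))/2)
g=np.array([k(u,v,.034) for u,v in[(358,312),(424,345),(374,465),(311,425)]]);print("grip",g.mean(0))
E
```

```text
[[ 0.5081 -0.0454  0.008 ]
 [ 0.5003 -0.074   0.008 ]
 [ 0.3816 -0.0437  0.008 ]
 [ 0.3889 -0.0146  0.008 ]] [ 0.4447 -0.0444  0.008 ] [0.1231 0.0296 0.1225 0.03  ]
holes (array([ 0.4938, -0.0566,  0.008 ]), array([ 0.3979, -0.0317,  0.008 ])) [ 0.4459 -0.0441  0.008 ] 0.09911548389098045
tool z az -14.607747685466327 cur 12.446296270101788
-14.41582338861929
in tool [0.0026 0.2065 0.0049]
bush [ 0.4633 -0.0488  0.011 ] [ 0.4274 -0.0394  0.011 ] [ 0.4454 -0.0441  0.011 ]
grip [ 0.448  -0.0436  0.034 ]
```

carry_out(
  commands=[0.6,0.0026,0.01,0.0044,0,7,0,0.6,0.0026,0.03,0.0044,0,14,0,0.6,0.0026,0.05,0.0044,0,21,0,0.6,0.0026,0.08,0.0044,0,27,0,0.6,0.0026,0.095,0.0044,0,27,0,0.6,0.0026,0.0995,0.0044,0,27,0,0.6,0.0026,0.0995,0.0044,0,27,0,0.6,0.0026,0.0995,0.0044,0,27,0,0.6,0.0026,0.0995,0.0044,0,27,0],
)

```text
t: 7.78
ee_pos: [0.4464, -0.0442, 0.1165]
ee_rot: [0.432, -0.559, 0.56, -0.433]
wrist_force: [-0.2, -0.3, -0.2]
opening: 0.0525
```

```bash
python3 - <<'E'
from h import *
from bench import bot
d,P,T=wrist(bot,"pics/w8.png")
E
```

```text
7.7833 [ 0.4464 -0.0442  0.1165] [[-0.2528846973911879, 0.0019475344180513998, 0.9674944635164887], [-0.9674964120143559, -0.0003537856869633149, -0.25288449453265394], [-0.0001502155634854896, -0.9999980409707704, 0.001973699548128205]] [-0.2238 -0.2695 -0.2119] 0.052537197370049894
```

View pics/w8.png

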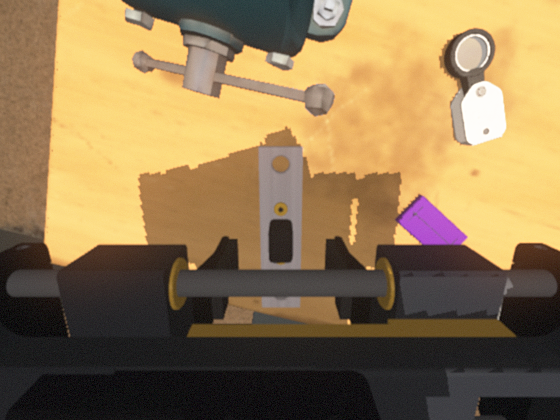

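```bash
python3 - <<'E'
from h import *
d,P,T=load("pics/w8.npz")
for uv,z,o in[((281,163),.008,.05),((281,210),.011,.019),((280.5,147),.008,.062)]:
    print(T[:3,:3].T@(ray(d,uv,z,P)-T[:3,3])-[0,0,o])
a,b=[ray(d,(u,180),.008,P) for u in(259.5,301.5)];print(T[:3,:3].T@((a+b)/2-T[:3,3]))
crop(d["color"],230,130,330,260,5,"pics/w8c.png")
E
```

```text
[ 0.0005  0.1086 -0.0006]
[ 0.0005  0.1055 -0.0021]
[ 0.0001  0.1086 -0.0019]
[0.0001 0.1085 0.0377]
```

View pics/w8c.png

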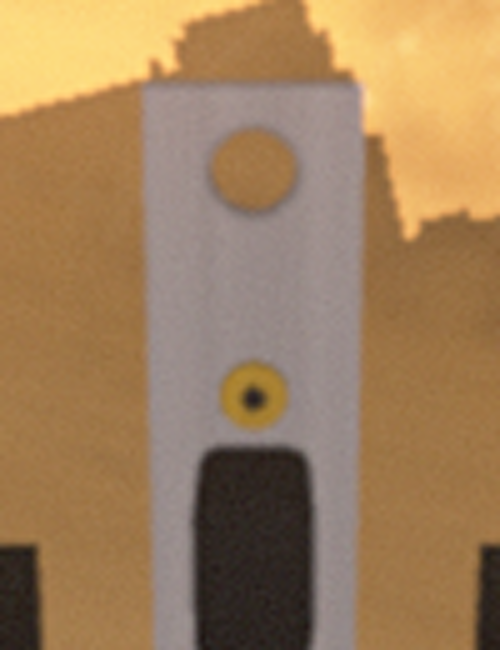

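carry_out(
  commands=[0.6,0,0.015,-0.0013,0,0,0,0.6,0,0.03,-0.0013,0,0,0,0.6,0,0.0365,-0.0013,0,0,0,0.6,0,0.0365,-0.0013,0,0,0,0.6,0,0.0365,-0.0013,0,0,0,0.1,0,0.0365,-0.0013,0,0,0,0.1,0,0.0365,-0.0013,0,0,0,0.1,0,0.0365,-0.0013,0,0,0,0.1,0,0.0365,-0.0013,0,0,0,0.1,0,0.0365,-0.0013,0,0,0,0.1,0,0.0365,-0.0013,0,0,0,0.1,0,0.0365,-0.0013,0,0,0],
  newtons=50,
)

```text
t: 8.83
ee_pos: [0.4444, -0.0438, 0.0788]
ee_rot: [0.432, -0.56, 0.56, -0.432]
wrist_force: [0.0, 1.6, 1.1]
opening: 0.0156
```

carry_out(
  commands=[0.1,0,-0.02,0,0,0,0,0.1,0,-0.05,0,0,0,0,0.1,0,-0.085,0,0,0,0,0.1,0,-0.12,0,0,0,0,0.1,0.02,-0.12,0.015,0,-7,0,0.1,0.04,-0.12,0.03,0,-14,0,0.1,0.06,-0.12,0.045,0,-21,0,0.1,0.08,-0.12,0.06,0,-28,0,0.1,0.1,-0.12,0.075,0,-35,0,0.1,0.12,-0.12,0.09,0,-42,0,0.1,0.14,-0.12,0.105,0,-49,0,0.1,0.16,-0.12,0.12,0,-56,0,0.1,0.18,-0.12,0.135,0,-63,0,0.1,0.2,-0.12,0.15,0,-70,0,0.1,0.215,-0.12,0.17,0,-77,0,0.1,0.23,-0.12,0.185,0,-84,0,0.1,0.24,-0.12,0.195,0,-91,0,0.1,0.25,-0.12,0.205,0,-98,0,0.1,0.2615,-0.12,0.2135,0,-104.7,0,0.1,0.2615,-0.12,0.2135,0,-104.7,0],
)

```text
t: 10.5
ee_pos: [0.5841, -0.3538, 0.1976]
ee_rot: [0.707, 0.001, -0.002, -0.707]
wrist_force: [-0.7, -1.3, -1.4]
opening: 0.0159
```

```bash
python3 - <<'E'
from h import *
from bench import bot
d,P,T=wrist(bot,"pics/w9.png")
E
```

```text
10.5 [ 0.5841 -0.3538  0.1976] [[0.9999925268501222, -0.0010815923360097564, -0.0037116575712883657], [0.0037113020981503512, -0.0003304791649099692, 0.9999930584860366], [-0.0010828114536160444, -0.9999993604705657, -0.0003264625792836484]] [-0.6829 -1.3148 -1.3788] 0.01588650162368763
```

View pics/w9.png

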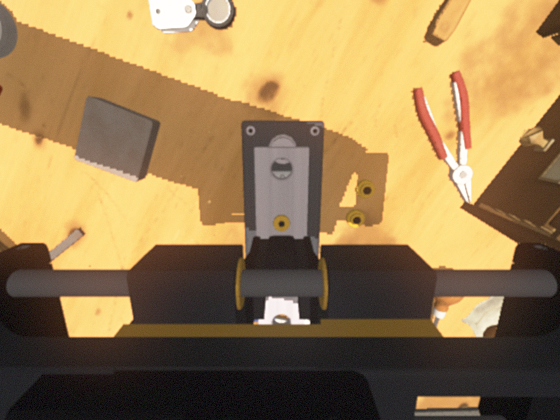

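carry_out(
  commands=[0.1,0,0.015,0,0,0,0,0.1,0,0.03,0,0,0,0,0.1,0,0.035,0,0,0,0,0.1,0,0.035,0,0,0,0,0.1,0,0.035,0,0,0,0,0.1,0,0.035,0,0,0,0],
)

```text
t: 11.05
ee_pos: [0.5849, -0.3507, 0.1648]
ee_rot: [0.707, 0.0, 0.001, -0.707]
wrist_force: [0.1, -1.0, -1.8]
opening: 0.0156
```

```bash
python3 - <<'E'
from h import *
from bench import bot
d,P,T=wrist(bot,"pics/w10.png")
crop(d["color"],220,110,340,260,5,"pics/w10c.png")
for n in("side","top"):
    s=bot.get_image(n);np.savez(f"pics/{n}10",**s)
    u=proj(s,[.585,-.351,.06]).astype(int);print(n,u)
    crop(s["color"],u[0]-50,u[1]-50,u[0]+50,u[1]+40,7,f"pics/{n}10.png")
E
```

```text
11.05 [ 0.5849 -0.3507  0.1648] [[0.9999993033437033, 0.001053084266659958, 0.0005332219383037333], [-0.0005326448247314226, -0.0005482266614525444, 0.9999997078684666], [0.0010533762855038857, -0.9999992952302792, -0.0005476653596424019]] [ 0.128  -1.0482 -1.7644] 0.015568297215074661
side [252 206]
top [309 164]
```

View pics/w10c.png

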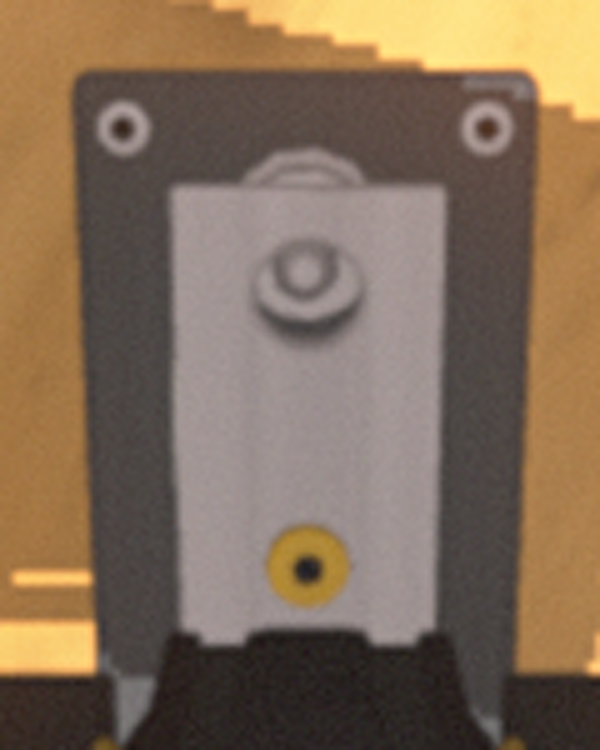

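View pics/side10.png

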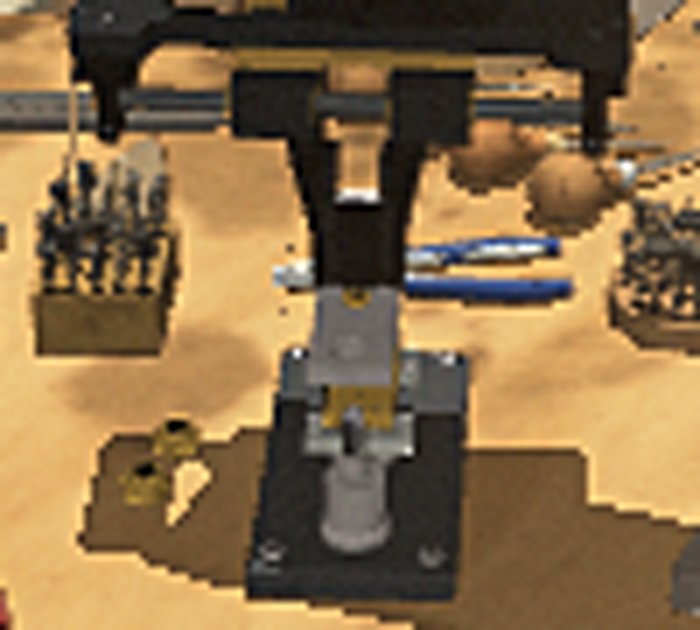

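```bash
python3 - <<'E'
from h import *
d,P,T=load("pics/w10.npz")
k=lambda u,v,z: ray(d,(220+u/5,110+v/5),z,P)
print("hole",k(308,287,.094))
a,b=k(170,185,.094),k(446,185,.094);print("bar end",a,b,(a+b)/2-[0,.012,0],b-a)
a,b=k(181,640,.094),k(438,640,.094);print("bar near",(a+b)/2)
print("bush",k(307,566,.097)+[0,.031,0])
print("tip",k(305,271,.069))
p,q=k(122,128,.0145),k(487,128,.0145);print("screw",p,q,(p+q)/2)
E
```

```text
hole [ 0.5852 -0.2999  0.094 ]
bar end [ 0.5702 -0.2887  0.094 ] [ 0.6003 -0.2888  0.094 ] [ 0.5852 -0.3008  0.094 ] [ 0.0301 -0.      0.    ]
bar near [ 0.5854 -0.3419  0.094 ]
bush [ 0.5851 -0.3006  0.097 ]
tip [ 0.5849 -0.3014  0.069 ]
screw [ 0.5556 -0.2856  0.0145] [ 0.6142 -0.2857  0.0145] [ 0.5849 -0.2856  0.0145]
```

carry_out(
  commands=[0.1,-0.0003,0.005,-0.0005,0,0,0,0.1,-0.0003,0.01,-0.0005,0,0,0,0.1,-0.0003,0.015,-0.0005,0,0,0,0.1,-0.0003,0.015,-0.0005,0,0,0,0.1,-0.0003,0.015,-0.0005,0,0,0],
)

```text
t: 11.62
ee_pos: [0.5839, -0.3513, 0.1481]
ee_rot: [-0.707, 0.0, 0.0, 0.707]
wrist_force: [-0.0, -0.1, -1.5]
opening: 0.0157
```

```bash
python3 - <<'E'
from h import *
from bench import bot
d,P,T=wrist(bot,"pics/w11.png")
crop(d["color"],220,90,340,240,5,"pics/w11c.png")
s=bot.get_image("side")
crop(s["color"],202,156,302,246,7,"pics/side11.png")
E
```

```text
11.6167 [ 0.5839 -0.3513  0.1481] [[0.9999995741370749, -0.0009033928021873148, -0.00018869847295648187], [0.00018920036605782288, 0.0005555114227328017, 0.9999998278051255], [-0.0009032878224705251, -0.999999437644094, 0.0005556821084099495]] [-0.008  -0.1407 -1.4524] 0.015664872556728836
```

View pics/w11c.png

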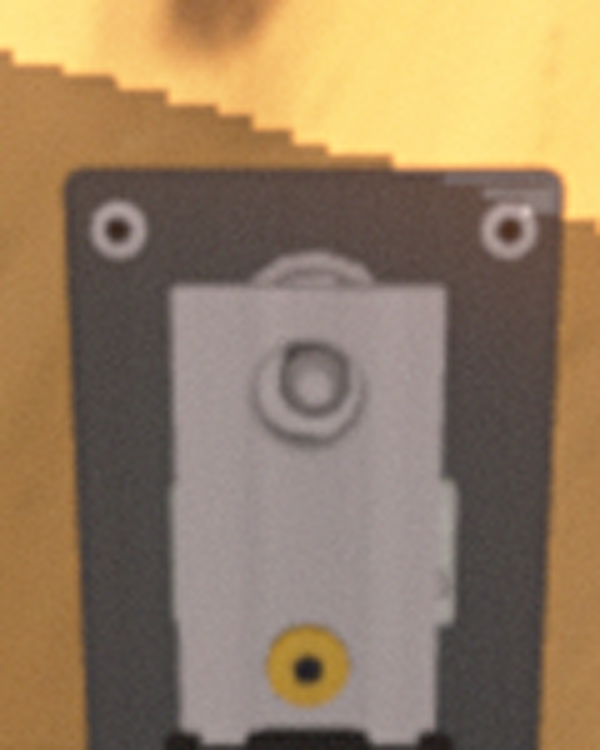

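View pics/side11.png

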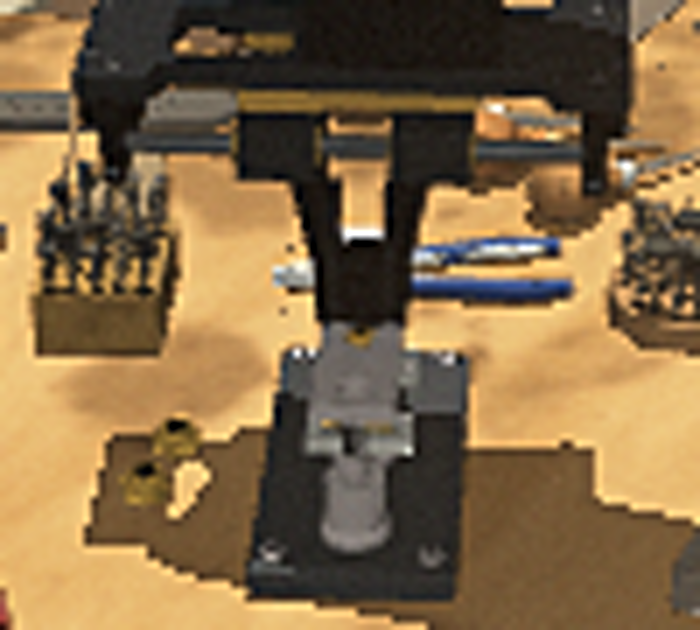

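```bash
python3 - <<'E'
from h import *
d,P,T=load("pics/w11.npz")
k=lambda u,v,z: ray(d,(220+u/5,90+v/5),z,P)
print("hole",k(309,391,.0773))
a,b=k(170,285,.0773),k(446,285,.0773);print("bar end",(a+b)/2-[0,.012,0])
print("bush",k(307,665,.0803)+[0,.031,0])
print("tip",k(314,386,.069))
p,q=k(118,230,.0145),k(510,230,.0145);print("screw",p,q,(p+q)/2)
E
```

```text
hole [ 0.5842 -0.3008  0.0773]
bar end [ 0.5841 -0.3013  0.0773]
bush [ 0.584  -0.3009  0.0803]
tip [ 0.5848 -0.3015  0.069 ]
screw [ 0.5558 -0.2858  0.0145] [ 0.6144 -0.2858  0.0145] [ 0.5851 -0.2858  0.0145]
```

carry_out(
  commands=[0.1,0.0007,0.0,-0.0004,0,0,0,0.1,0.0007,0.003,-0.0004,0,0,0,0.1,0.0007,0.006,-0.0004,0,0,0,0.1,0.0007,0.009,-0.0004,0,0,0,0.1,0.0007,0.012,-0.0004,0,0,0,0.1,0.0007,0.012,-0.0004,0,0,0],
)

```text
t: 12.22
ee_pos: [0.5846, -0.3516, 0.1358]
ee_rot: [-0.707, 0.0, 0.0, 0.707]
wrist_force: [0.0, 0.3, -1.8]
opening: 0.0157
```

```bash
python3 - <<'E'
from h import *
from bench import bot
d,P,T=wrist(bot,"pics/w12.png")
crop(d["color"],220,90,340,240,5,"pics/w12c.png")
s=bot.get_image("side");print(bot.get_obs()["wrist_torque"])
crop(s["color"],202,156,302,246,7,"pics/side12.png")
E
```

```text
12.2167 [ 0.5846 -0.3516  0.1358] [[0.9999994066193203, -0.0010525469363410647, -0.00028090203711419586], [0.00028143309322424054, 0.000504429737804124, 0.9999998331730131], [-0.0010524050654069006, -0.9999993188475613, 0.0005047256600252958]] [ 0.0348  0.3221 -1.801 ] 0.015707692868112588
[-0.0281 -0.079  -0.0278]
```

View pics/w12c.png

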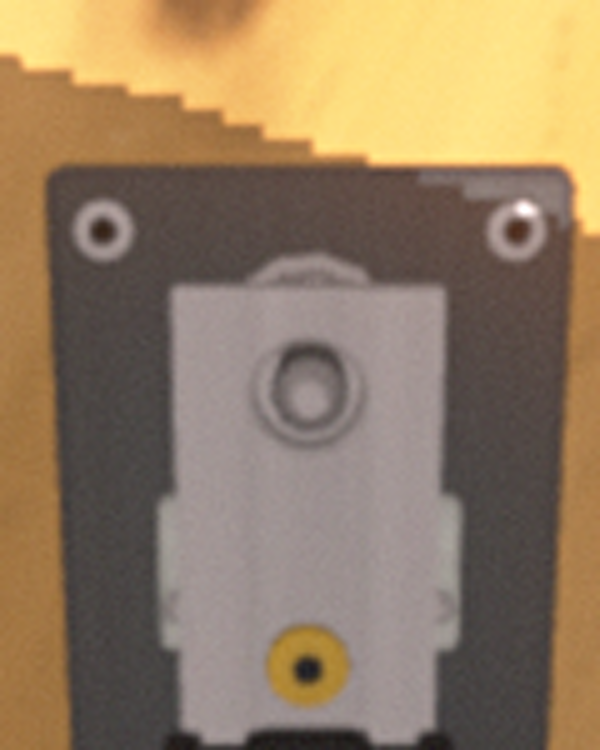

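View pics/side12.png

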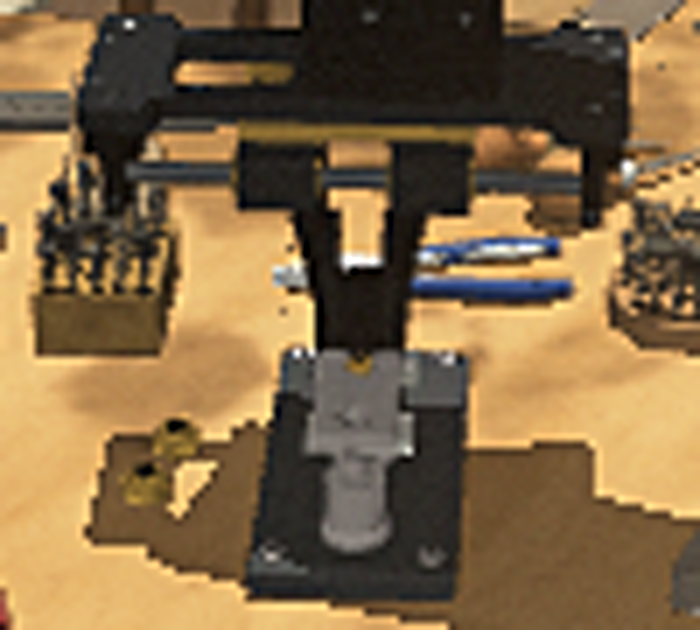

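carry_out(
  commands=[0.1,0,0.0025,0,0,0,0,0.1,0,0.005,0,0,0,0,0.1,0,0.007,0,0,0,0,0.1,0,0.009,0,0,0,0,0.1,0,0.0105,0,0,0,0,0.1,0,0.0105,0,0,0,0],
  newtons=60,
)

```text
t: 12.82
ee_pos: [0.5849, -0.3518, 0.1265]
ee_rot: [0.707, 0.0, -0.0, -0.707]
wrist_force: [-2.9, 0.5, 4.6]
opening: 0.0154
```

carry_out(
  commands=[0.1,0,0.001,0,0,0,0,0.1,0,0.002,0,0,0,0,0.1,0,0.003,0,0,0,0,0.1,0,0.004,0,0,0,0,0.1,0,0.005,0,0,0,0,0.1,0,0.005,0,0,0,0],
)

```text
t: 13.32
ee_pos: [0.585, -0.3518, 0.122]
ee_rot: [0.707, 0.0, 0.0, -0.707]
wrist_force: [-3.3, 1.4, 7.0]
opening: 0.0155
```

```bash
python3 - <<'E'
from h import *
from bench import bot
d,P,T=wrist(bot,"pics/w13.png")
crop(d["color"],220,90,340,240,5,"pics/w13c.png")
s=bot.get_image("side");o=bot.get_obs();print(o["wrist_force"],o["wrist_torque"],o["ee_pos"])
E
```

```text
13.3167 [ 0.585  -0.3518  0.122 ] [[0.9999999424736534, 0.0002855838382281601, -0.00018301519576973855], [0.00018312005822055324, -0.0003672032860224661, 0.9999999158143922], [0.0002855166104048324, -0.9999998918018034, -0.00036725556102767953]] [-3.2956  1.4432  6.9606] 0.015548452557383383
[-2.7667  2.1032  6.1295] [0.4278 0.7623 0.0166] [ 0.585  -0.3518  0.1222]
```

View pics/w13c.png

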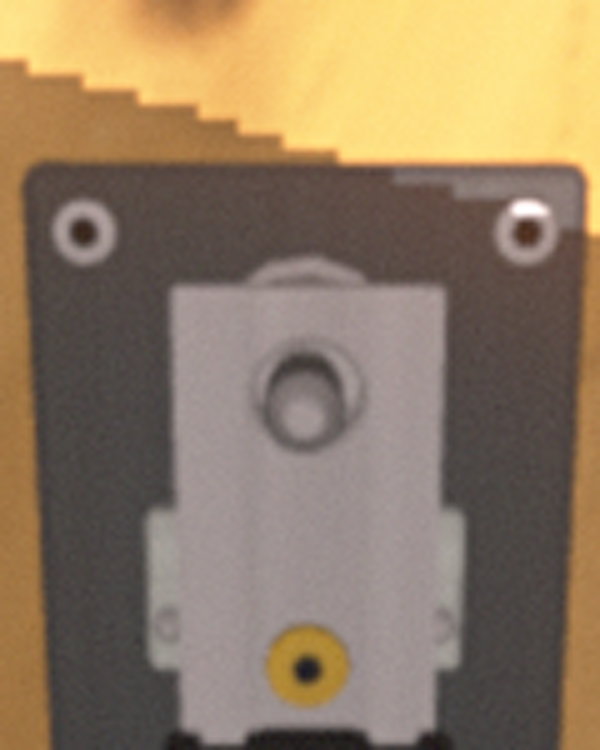

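carry_out(
  commands=[0.1,-0.0005,0.001,0,0,0,0,0.1,-0.0005,0.002,0,0,0,0,0.1,-0.0005,0.003,0,0,0,0,0.1,-0.0005,0.003,0,0,0,0,0.1,-0.0005,0.003,0,0,0,0],
)

```text
t: 13.83
ee_pos: [0.5849, -0.3518, 0.1195]
ee_rot: [0.707, 0.001, 0.0, -0.707]
wrist_force: [-3.2, 1.2, 7.8]
opening: 0.0156
```

carry_out(
  commands=[0.1,-0.0002,0.0005,0,0,0,0,0.1,-0.0002,0.001,0,0,0,0,0.1,-0.0002,0.001,0,0,0,0,0.1,-0.0002,0.001,0,0,0,0],
)

```text
t: 14.17
ee_pos: [0.5849, -0.3518, 0.1189]
ee_rot: [0.707, 0.001, 0.0, -0.707]
wrist_force: [-3.4, 2.3, 10.4]
opening: 0.0156
```

carry_out(
  commands=[0.1,0,0.0003,0,0,0,0,0.1,0,0.0006,0,0,0,0,0.1,0,0.0006,0,0,0,0,0.1,0,0.0006,0,0,0,0],
)

```text
t: 14.5
ee_pos: [0.5849, -0.3518, 0.1188]
ee_rot: [0.707, 0.001, 0.0, -0.707]
wrist_force: [-4.3, 2.7, 14.6]
opening: 0.0154
```

```bash
python3 - <<'E'
from h import *
from bench import bot
d,P,T=wrist(bot,"pics/w14.png")
crop(d["color"],220,90,340,240,5,"pics/w14c.png")
s=bot.get_image("side");o=bot.get_obs();print(o["wrist_force"],o["wrist_torque"],o["ee_pos"])
crop(s["color"],202,156,302,246,7,"pics/side14.png")
E
```

```text
14.5 [ 0.5849 -0.3518  0.1188] [[0.9999986403689418, 0.0016221145061722261, -0.00029665602447654857], [0.00029823492851264565, -0.0009732064040923194, 0.9999994819624771], [0.0016218249583132122, -0.9999982108053114, -0.0009736888520945342]] [-4.2754  2.6531 14.6306] 0.015368327264312346
[-5.4741  3.2371 13.6218] [ 0.6438  1.1799 -0.0404] [ 0.5849 -0.3518  0.1188]
```

View pics/w14c.png

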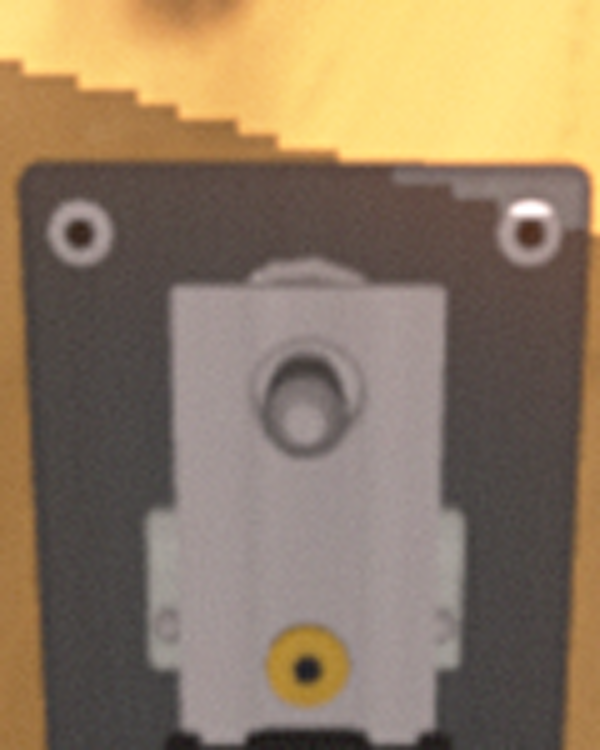

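View pics/side14.png

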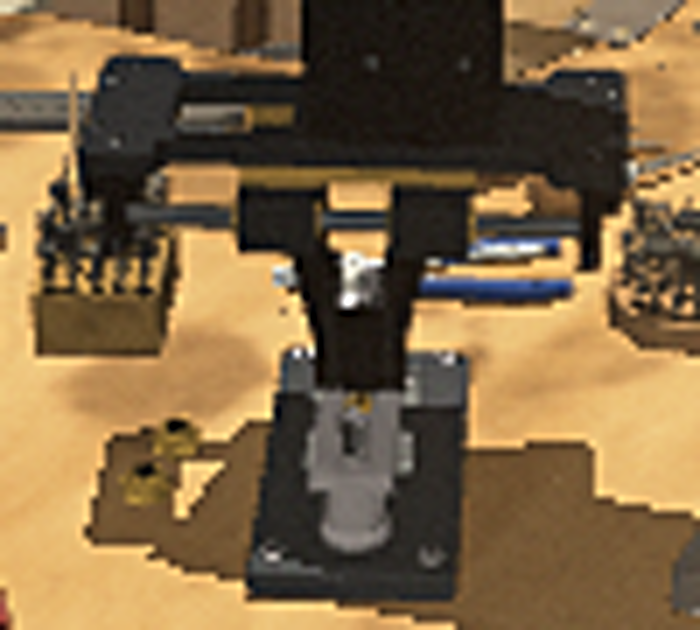

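carry_out(
  commands=[0.1,-0.0004,0.0003,0.0003,0,0,0,0.1,-0.0007,0.0006,0.0005,0,0,0,0.1,-0.0007,0.0006,0.0005,0,0,0,0.1,-0.0007,0.0006,0.0005,0,0,0],
)

```text
t: 14.93
ee_pos: [0.5848, -0.3517, 0.1188]
ee_rot: [0.708, 0.001, 0.001, -0.706]
wrist_force: [-4.0, 2.1, 15.4]
opening: 0.0156
```

```bash
python3 - <<'E'
from h import *
from bench import bot
for i in range(4):
    bot.get_image("top");o=bot.get_obs();print(o["t"],o["wrist_force"],o["wrist_torque"],o["ee_pos"],toolpose(o)[2,:3])
E
```

```text
14.9833 [-3.0696  1.7737 14.3741] [ 0.4703  0.8014 -0.0124] [ 0.5848 -0.3517  0.1189] [ 0.0033 -1.     -0.002 ]
15.0333 [-3.3174  2.2667 15.7293] [ 0.4213  0.78   -0.0101] [ 0.5848 -0.3517  0.1189] [ 0.0033 -1.     -0.002 ]
15.0833 [-3.418   0.937  15.2648] [ 0.4805  0.785  -0.0071] [ 0.5847 -0.3517  0.1189] [ 0.0033 -1.     -0.002 ]
15.1333 [-3.3321  1.8437 14.9777] [0.4837 0.7358 0.0445] [ 0.5848 -0.3517  0.1189] [ 0.0033 -1.     -0.002 ]
```

carry_out(
  commands=[0.1,-0.0003,0.0003,0.0002,0.05,0,0.1,0.1,-0.0006,0.0006,0.0003,0.1,0,0.2,0.1,-0.0006,0.0007,0.0003,0.1,0,0.2,0.1,-0.0006,0.0007,0.0003,0.1,0,0.2,0.1,-0.0006,0.0007,0.0003,0.1,0,0.2],
)

```text
t: 15.55
ee_pos: [0.5849, -0.3517, 0.1189]
ee_rot: [0.708, 0.001, 0.001, -0.707]
wrist_force: [-0.6, 0.5, 17.0]
opening: 0.0155
```

```bash
python3 - <<'E'
from h import *
from bench import bot
for i in range(4):
    bot.get_image("top");o=bot.get_obs();print(o["t"],o["wrist_force"],o["wrist_torque"],o["ee_pos"],toolpose(o)[2,:3])
E
```

```text
15.6 [-1.6651  0.2998 17.1744] [0.1758 0.2841 0.0089] [ 0.5849 -0.3517  0.1188] [ 0.0017 -1.     -0.0011]
15.65 [-1.8124  1.2025 17.4432] [0.1422 0.2484 0.023 ] [ 0.5849 -0.3517  0.1189] [ 0.0018 -1.     -0.0012]
15.7 [-1.3926 -0.2399 17.3332] [ 0.193   0.2608 -0.0194] [ 0.5848 -0.3517  0.1189] [ 0.0017 -1.     -0.0012]
15.75 [-1.4843  0.5516 16.7518] [ 0.1721  0.2925 -0.034 ] [ 0.5849 -0.3517  0.1189] [ 0.0018 -1.     -0.0012]
```

Better: the side loads are small and there is a clean 17 N push. I'll add a little more, trim the tilt, and check again.

carry_out(
  commands=[0.1,-0.0001,0.0003,0.0001,0.05,0,0.1,0.1,-0.0001,0.0005,0.0001,0.05,0,0.1,0.1,-0.0001,0.0005,0.0001,0.05,0,0.1,0.1,-0.0001,0.0005,0.0001,0.05,0,0.1,0.1,-0.0001,0.0005,0.0001,0.05,0,0.1,0.1,-0.0001,0.0005,0.0001,0.05,0,0.1],
)

```text
t: 16.25
ee_pos: [0.5849, -0.3517, 0.1188]
ee_rot: [0.707, 0.0, 0.0, -0.707]
wrist_force: [-2.9, 0.8, 20.1]
opening: 0.0158
```

```bash
python3 - <<'E'
from h import *
from bench import bot
d,P,T=wrist(bot,"pics/w15.png")
for i in range(3):
    s=bot.get_image("side");o=bot.get_obs();print(o["t"],o["wrist_force"],o["wrist_torque"],o["ee_pos"],toolpose(o)[2,:3])
crop(s["color"],222,190,282,240,12,"pics/side15.png")
t=bot.get_image("top");crop(t["color"],130,110,370,300,3.3,"pics/top15.png")
k=lambda u,v,z: ray(d,(u,v),z,P)
crop(d["color"],220,90,340,240,5,"pics/w15c.png")
E
```

```text
16.25 [ 0.5849 -0.3517  0.1188] [[0.9999998750777623, 0.0004804560582350149, -0.00013786383027740345], [0.00013819313594699403, -0.0006854364780741196, 0.999999755539716], [0.00048036144388431126, -0.999999649669344, -0.0006855027881770837]] [-2.88    0.7502 20.1161] 0.015819644252668606
16.35 [-2.6728  1.0754 19.6863] [ 0.1974  0.4399 -0.0117] [ 0.585  -0.3517  0.1188] [ 0.0006 -1.     -0.0006]
16.4 [-2.228  -0.1427 19.4716] [0.2001 0.4167 0.0173] [ 0.5849 -0.3517  0.1188] [ 0.0005 -1.     -0.0007]
16.45 [-1.1366  0.9671 19.676 ] [ 0.1745  0.4112 -0.005 ] [ 0.5849 -0.3518  0.1188] [ 0.0005 -1.     -0.0007]
```

View pics/w15.png

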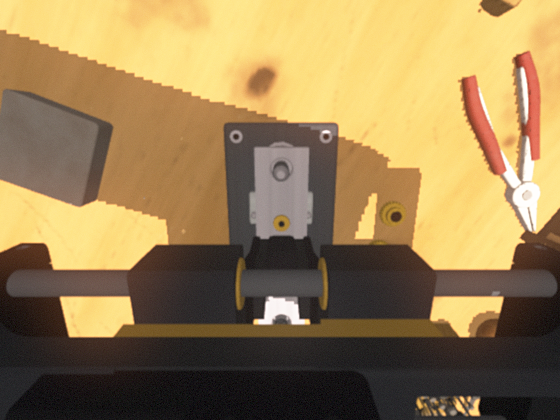

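View pics/side15.png

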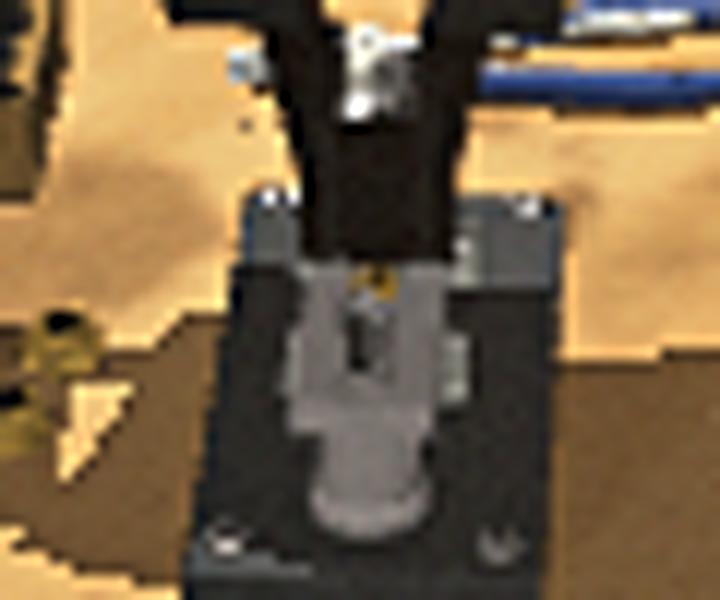

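View pics/top15.png

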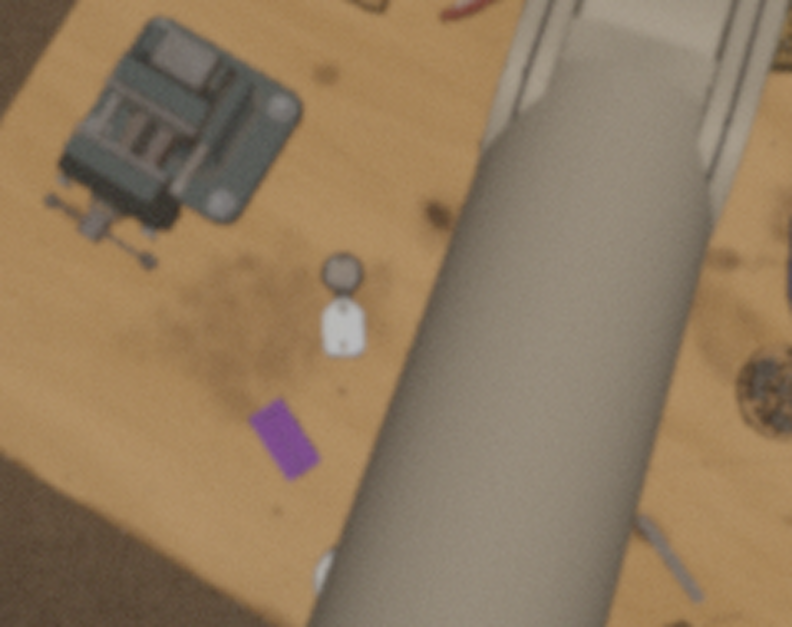

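```bash
python3 -c "
from bench import bot
print(bot.sign_off())"
```

```text
the job is handed in; nothing more can be done
None
```

The jig is loaded: the brass blank lies flat in the nest between the six pins, and I let go of it there. The bush bar is threaded over both pillars and the arm is holding it down by its black grip. I handed the job in at about 16.5 s of the 72 s allowed.

**What my last checks showed:**
- **Push:** the reading is steady at about 19.6 N, with about 2 N of side load. Counting the bar's own weight, the total is about 21 N, inside the 15 to 25 N band.
- **Seating:** the tool stopped going down as I pressed harder, with the bar's underside worked out at 40.0 mm, the height of the stop collars. The tool's tilt is under 0.05°.
- **Pillars:** the pictures show a pillar through each hole, and the end in the side view sits on its collar.
- **Other things:** the loose items I could still see had not moved. The arm hides part of the bench, including most of the solder tin, from the top camera. I never went near those things.

**Not checked directly:** I have no reading of the nest's travel. That the bar sits on both collars, not just one, is inferred from the tool's height, the small tilt and the torques. The torques showed no clear sign of the load being on one end, but they were noisy.

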